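# Wedge the press mould open and hold it

### The arm

A 7-joint arm with a two-finger parallel gripper is mounted at the origin on the work surface. World frame = base frame: x ahead of the robot, y to its left, z up, the work surface at z = 0. Lengths are in mm, angles in rad, forces in N, time in s.
With the tool pointing down it reaches from about 400 to 850 mm from the base axis. Payload 4.4 kg.
Tool frame: the origin (TCP) lies midway between the tips of the shut fingers; the grasp point (between the pads) lies 19 mm behind it; z points along the fingers, y is the line along which they close (so a half turn about z gives the same grasp; the last joint's range is limited). The gripper opens to 94 mm and grips with 3 to 60 N. Pads are 16 mm wide; open, the fingers measure 119 mm over their backs; the gripper's body (75 mm by 177 mm) begins 78 mm behind the grasp point.
Start: joints at [-1.276, 0.628, 0.038, 1.517, -0.027, 0.996, -0.02], TCP at [229.441, 608.173, 205.478] pointing down, gripper open.
Joint ranges: [-3.06, 3.06], [-0.37, 2.12], [-1.25, 1.32], [0.18, 2.47], [-1.1, 4.24], [0.23, 1.98], [-2.94, 2.94]. Speed limits (rad/s): [2.57, 2.57, 3.14, 3.14, 3.14, 3.14, 3.14].

### API

Orientations are given as a unit quaternion [w, x, y, z].
In Python, from station import * gives the robot as it stands.
- The arm moves only by the shell command python3 -m inch 'ROWS' [FORCE]. ROWS is JSON, a list of rows, each an object with "linear": the shift along the world's x, y, z in m, a list of three; "turn": the turn, a rotation vector about the world's x, y, z in degrees, a list of three; "gripper": the finger opening in m, from 0 to 0.094. In form: [{"linear": [dx, dy, dz], "turn": [wx, wy, wz], "gripper": gripper}, ...]. A call has exactly 5 rows; each row is the pose to reach, as a shift and turn from the pose commanded when the call began; what a row does not reach only later rows make up. A row lasts 1/8 s, in which the tool goes at most 62.5 mm and 10.7 degrees, less where a joint would pass 70% of its speed; a pose out of reach is approached as far as the arm can. A call with a gripper value outside its range is refused whole. The fingers move at their own pace and stop on an object; FORCE is the grip in N (left out, the last holds). Time passes only in rows, so rows that repeat a pose let the fingers close, or fill a call up. It gives the time, the measured TCP pose, the force, the opening and the grip force at its end, in the units of the state.
- get_state(): the state, without advancing time (a new reading comes with each control period).
- capture(name): name is "scene" or "side" or "wrist"; returns a dict with "color" (480x640x3 uint8, red, green, blue), "K" (3x3 intrinsics, pixels), "k1" (the pictures are not rectified: a ray, as slopes to the right and down, at radius r is drawn at 1 + k1 r^2 times it, then the intrinsics apply), "R" (3x3) and "t" (3): a world point X has camera coordinates R X + t; the wrist camera has in their place "T_tool_cam" (4x4, takes a point from camera to tool coordinates, whose origin is the TCP and whose axes are the flange's). Camera axes: x right, y down, z forward; pixel columns grow to the right and rows downward; lengths in mm; the calibration is good to about 2 mm. A picture is of the moment at which its call begins: read the wrist's pose just before it. There is no depth.
- finish_job(): hands the job in; it is judged then, once.
The state is a dict: "time_s": time; "qpos": joint angles; "qvel": joint speeds; "joint_efforts": joint torques, N m; "ee_pos": TCP position; "orientation": TCP orientation; "contact_force": force on the tool from outside, world axes, zero at the start; "torque": the same for the moment, N m; "width": opening from 0.0 (shut) to 1.0 (fully open); "grasp_force": force on a finger pad.
Only numpy, scipy, OpenCV 4.12 (cv2) and the standard library are available. Lean on these libraries where they do the work, as an engineer would, in place of code of your own. Each camera call takes 0.05 s, during which the arm holds its last target. There are 200 camera calls.

### The job

The graphite press mould on the glassworker's bench is shut. Take the aluminium wedge by its heel, push its thin end along the bench into the slot in the mould's lower half until the upper half just lifts off, about 5 mm and at no time more than a centimetre, and finish there, still firmly gripping the wedge with the upper half resting on it. Do not touch the mould with the gripper, and leave the other things on the bench where they are.

Things in the scene. Friction and masses are not known exactly. Their poses are not given: they have to be found in the camera images.
- mould: Graphite press mould, fixed, 100 (its x) x 136 (its y) mm, shut top 47 mm up. Origin: centre of underside, on the bench. Lower half 13 mm thick, split by one slot along x: 40 mm wide (y +-20), 13 mm high, from the bench to the upper half's flat underside; open only at the -x side (facing about +y in the world), closed at x = +40 mm. Pins at y = +-58 mm stand 62 mm tall. The wedge enters along +x.
- slot_mouth (a point): Middle of the slot's open mouth, at bench level: x = -50 mm, y = 0, z = 0 in the mould's frame.
- upper (a joint): Rise of the mould's upper half above the lower, m: 0 shut, up to 0.03, straight up on the guide pins. It is a 100 x 136 x 30 mm graphite block, 0.5 to 0.9 kg, with a 4 mm high steel ring on top; it sinks back under its weight. Pushing the wedge takes about 5 to 17 N.
- wedge: Loose aluminium wedge 131 mm long (x), 24 wide (y), 0.22 kg, nose towards about -y in the world. Origin: centre of flat underside. Top slopes from 4 mm high at the nose (x = +65.5) to 30 at x = -39.5; then the heel, to be gripped: 26 long, 24 wide, 46 tall, centred at x = -52.5. Lifting starts with the nose 36 mm inside the mouth, then 1 mm per 4 mm. It and the bar may have swapped places.
- wedge_nose (a point): Middle of the wedge's nose edge, at its underside: x = +65.5 mm in the wedge's frame.
- wedge_heel (a point): Middle of the heel's top face, 46 mm above the underside: x = -52.5 mm in the wedge's frame.
- bar: Bystander: loose aluminium bar of even thickness, 130 x 24 x 20 mm, no taper and no heel. Origin: centre of its underside.
- tumbler: Bystander: green glass cup, 76 mm across, 90 mm tall. Origin: centre of its underside.
- bowl: Bystander: amber glass bowl, 110 mm across, 50 mm tall. Origin: centre of its underside.
- block: Bystander: wooden shaping block, 60 x 60 x 45 mm, with a 100 mm handle along its -x. Origin: under the middle of the block.
- paddle: Bystander: graphite paddle, 240 x 70 x 14 mm, wooden handle along its -x. Origin: under its middle.
- jacks: Bystander: steel jacks (big tweezers), about 190 x 60 x 8 mm, blades along +x. Origin: under it, near its bow.
- torch: Bystander: hand torch lying flat, 220 x 30 x 30 mm, black grip along -x, brass nozzle along +x. Origin: under it, near its middle.
Things that resemble listed ones, but are neither listed nor needed, are in the scene too. There is more than one size of the mould; the one meant has the size given above.

How it is judged (in metres and radians):
On the way:
1. The wedge, gripped with over 5 N, has its nose at least 10 mm inside the slot while the upper half is still shut (under 1.5 mm) (x of wedge_nose in the frame of mould above -0.04 m and y of wedge_nose in the frame of mould between -0.018 and 0.018 m and value of joint upper below 0.0015 m and contact force between the fingers and wedge above 5 N), for 0.05 s.
At the end, for the whole second after the job is handed in: The upper half stands still, raised 2.5 to 9.5 mm, resting on the wedge (over 1.5 N between them); the wedge is at rest in the slot, flat on the bench (within 0.12 rad and 6 mm) and along the slot (within 0.25 rad), and the fingers still grip it (over 5 N). The gripper does not touch the mould (value of joint upper between 0.0025 and 0.0095 m and velocity of joint upper between -0.004 and 0.004 m/s and contact force between the fingers and wedge above 5 N and contact force between mould and wedge above 1.5 N and contact force between each of the arm, the fingers and mould below 0.5 N and linear speed of wedge below 0.01 m/s and angle between wedge's own z axis and vertical below 0.12 rad and height (world z) of wedge below 0.006 m and angle between the x axis of wedge and the x axis of mould, either way round below 0.25 rad and x of wedge_nose in the frame of mould above -0.04 m and y of wedge_nose in the frame of mould between -0.018 and 0.018 m); the arm keeps its last pose, push and grip.
It fails at once if The upper half is driven up more than 12 mm (value of joint upper above 0.012 m).
It fails at once if The gripper or arm presses on the mould (over 3 N) (contact force between any of the arm, the fingers and mould above 3 N).
It fails at once if A bystander is shifted by more than 30 mm (distance of any of bar, tumbler, bowl, block, paddle, jacks, torch from where it was at the start of the episode above 0.03 m).
It also fails if it takes over 48 s, if anything falls off the work surface, if the arm or the gripper's body presses on something with over 40 N, if the wrist force passes 120 N, or if a joint passes its speed limit or range.

## Working session

There is one attempt and no reset: what is moved stays moved. The work goes in short steps, Python scripts to look and compute and a shell command to move; the robot and the scene stay as the last step left them, time stands still between calls to the robot, and variables do not carry over. Pictures are saved under pics/ and viewed, at most 10 in all, crops included, and the job is handed in when it is done.

```bash
mkdir -p pics
python3 - <<'E'
from station import *
import cv2,pickle
s=get_state();print(s)
d={}
for n in("scene","side"):
    c=capture(n);d[n]=c;cv2.imwrite(f"pics/{n}0.png",c["color"][:,:,::-1]);print(n,c["K"],c["k1"],c["R"],c["t"])
pickle.dump(d,open("d0.pkl","wb"))
E
```

```text
{'time_s': 0.0, 'qpos': array([-1.27582453,  0.62932403,  0.03843054,  1.51834168, -0.02698108,
        0.99627903, -0.0199853 ]), 'qvel': array([ 0.00020494, -0.00131638, -0.00060264, -0.00245915, -0.00038482,
        0.0011481 ,  0.00158499]), 'joint_efforts': array([ 3.91818203e-04, -5.49739122e+01,  1.14328813e+00, -1.86642176e+01,
       -5.24145097e-02,  2.36358232e-02,  1.69200312e-04]), 'ee_pos': array([229.19030341, 607.55943882, 204.57664859]), 'orientation': array([-1.49006046e-04,  1.79392021e-01,  9.83777242e-01, -9.05012018e-04]), 'contact_force': array([-0.26840657,  0.13502984,  0.33506787]), 'torque': array([-0.02577242,  0.02373164, -0.00899327]), 'grasp_force': 0.0, 'width': 1.000590765848015}
scene [[557.5763494    0.         308.52962617]
 [  0.         557.5763494  233.12437759]
 [  0.           0.           1.        ]] -0.09661037277498871 [[ 0.08930172  0.99592127  0.01288504]
 [ 0.74324736 -0.0580221  -0.66649591]
 [-0.66302983  0.069096   -0.74539733]] [  -6.70122607 -375.12202821 1645.4474647 ]
side [[437.12427186   0.         323.14458498]
 [  0.         437.12427186 240.43149637]
 [  0.           0.           1.        ]] -0.10772771054377832 [[ 9.90276224e-01 -1.39114145e-01  5.04822573e-04]
 [-8.17116347e-02 -5.84588894e-01 -8.07204456e-01]
 [ 1.12588671e-01  7.99314131e-01 -5.90271727e-01]] [-569.5657232    83.98244114  874.07388754]
```

View pics/scene0.png

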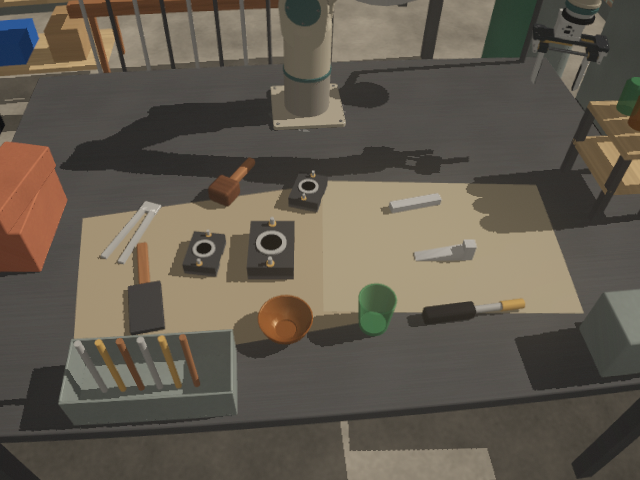

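View pics/side0.png

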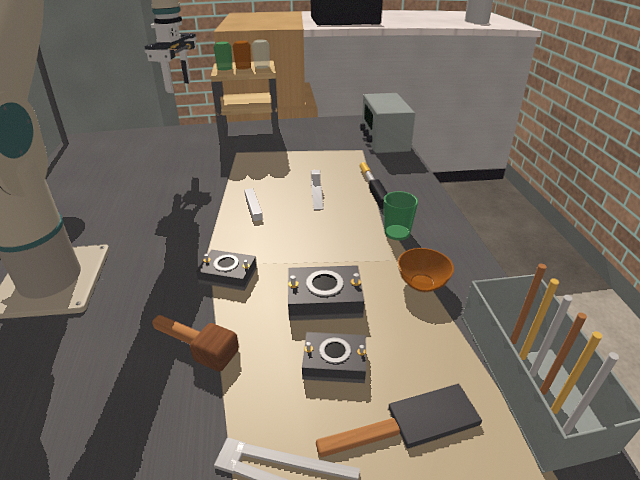

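The scene view shows three moulds, at px (271,247), (205,252) and (308,190). The heel stands up at (469,247) on the piece at (445,252), so that piece is the wedge; the even piece at (415,202) is the bar. I'll check the mould sizes and enlarge a crop.

```bash
cat > h.py <<'E'
import numpy as np,cv2,pickle
def ray(c,uv):
    K=c["K"];k=c["k1"]
    p=cv2.undistortPoints(np.array([[uv]],float),K,np.array([k,0,0,0.]))[0,0]
    R,t=c["R"],c["t"]
    return -R.T@t, R.T@np.array([p[0],p[1],1])
def plane(c,uv,z):
    o,d=ray(c,uv);return o+d*(z-o[2])/d[2]
def tri(c1,u1,c2,u2):
    o,d=ray(c1,u1);p,e=ray(c2,u2)
    A=np.c_[d,-e];s=np.linalg.lstsq(A,p-o,rcond=None)[0]
    a,b=o+d*s[0],p+e*s[1];return (a+b)/2,np.linalg.norm(a-b)
E
python3 - <<'E'
from h import *
d=pickle.load(open("d0.pkl","rb"));S=d["scene"];D=d["side"]
for n,a,b in(("big",(272,221),(270,261)),("left",(208.5,233),(199,262)),("small",(313,174),(304,197))):
    p,q=plane(S,a,62),plane(S,b,62);print(n,p,q,np.linalg.norm(p-q))
print(tri(S,(272,221),D,(295,281)),tri(S,(270,261),D,(356,280)))
im=S["color"][:,:,::-1]
a=cv2.resize(im[205:285,240:340],None,fx=8,fy=6,interpolation=cv2.INTER_CUBIC)
a=cv2.resize(im[210:285,240:300],(400,500),interpolation=cv2.INTER_CUBIC)
b=cv2.resize(im[230:275,405:485],(800,450),interpolation=cv2.INTER_CUBIC)
m=np.zeros((600,800,3),np.uint8)
a=cv2.resize(im[210:285,242:302],(320,400),interpolation=cv2.INTER_CUBIC)
b=cv2.resize(im[234:269,408:484],(480,221),interpolation=cv2.INTER_CUBIC)
c=cv2.resize(D["color"][255:325,275:375,::-1],(400,280),interpolation=cv2.INTER_CUBIC)
e=cv2.resize(D["color"][165:215,300:335,::-1],(210,300),interpolation=cv2.INTER_CUBIC)
m[:400,:320]=a;m[:221,320:]=b;m[300:580,390:790]=c[:, :400];m[300:600,0:0]=0
cv2.imwrite("pics/crop.png",m)
E
```

```text
big [ 514.16283986 -122.43551178   62.        ] [ 628.96889566 -131.92381472   62.        ] 115.19747541706819
left [ 539.36512636 -263.50830051   62.        ] [ 620.11646409 -281.11695752   62.        ] 82.64891618956698
small [365.41217366 -15.91199296  62.        ] [443.27093343 -44.44742409  62.        ] 82.92320123567407
(array([ 504.81268362, -122.97716912,   50.61463216]), np.float64(2.273722200387478)) (array([ 617.59809233, -132.40255548,   47.07335998]), np.float64(1.421441379068306))
```

View pics/crop.png

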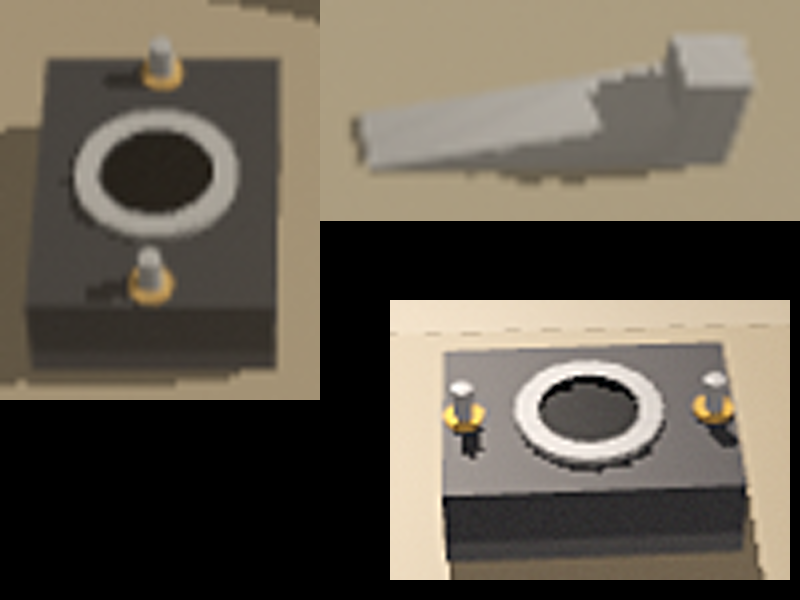

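The crop confirms the mould at (271,247) is the one meant, with pins 115 mm apart against about 83 for the others. The piece at (445,250) has a taper and a heel, so it is the wedge. Next I work out both poses.

Run:
```python
from h import *
d=pickle.load(open("d0.pkl","rb"));S=d["scene"];D=d["side"]
f=lambda x,y:(242+x/5.333-.4,210+y/5.333-.4)
P=np.array([plane(S,f(*p),47) for p in((48,60),(280,60),(277,307),(28,307))]);print(P.round(1),P.mean(0))
sd=lambda x,y:(275+(x-390)/4-.4,255+(y-300)/4-.4)
Q=np.array([plane(D,sd(*p),47) for p in((444,352),(722,343),(746,487),(443,496))]);print(Q.round(1),Q.mean(0))
print("pins",[plane(S,f(*p),62).round(1) for p in((160,41),(150,252))],[plane(D,sd(*p),62).round(1) for p in((461,387),(714,378))])
g=lambda x,y:(408+(x-320)/6.316-.4,234+y/6.316-.4)
H=np.array([plane(S,g(*p),46) for p in((669,35),(745,35),(752,85),(682,85))]);print(H.round(1),H.mean(0))
print("nose",plane(S,g(358,118),4),plane(S,g(372,166),4))
# side wedge mask
hsv=cv2.cvtColor(D["color"],cv2.COLOR_RGB2HSV)[160:215,295:340]
m=D["color"][160:215,295:340]
b=cv2.resize(m[:,:,::-1],(540,660)[0:2] if 0 else (490,599),interpolation=cv2.INTER_CUBIC);cv2.imwrite("pics/ws.png",b)
```

```text
[[ 495.9 -171.    47. ]
 [ 503.6  -72.1   47. ]
 [ 637.5  -83.    47. ]
 [ 629.8 -181.7   47. ]] [ 566.67766186 -126.91021212   47.        ]
[[ 496.   -79.8   47. ]
 [ 629.5  -91.6   47. ]
 [ 620.  -190.5   47. ]
 [ 488.1 -177.7   47. ]] [ 558.38450546 -134.91320381   47.        ]
pins [array([ 502.6, -122.8,   62. ]), array([ 617.6, -132. ,   62. ])] [array([ 501.1, -123.9,   62. ]), array([ 616.4, -133.7,   62. ])]
[[587.7 301.3  46. ]
 [589.8 328.9  46. ]
 [612.9 324.6  46. ]
 [610.9 299.6  46. ]] [600.33288927 313.58833865  46.        ]
nose [582.4758085  195.60604097   4.        ] [604.92273668 195.86038519   4.        ]
```

View pics/ws.png

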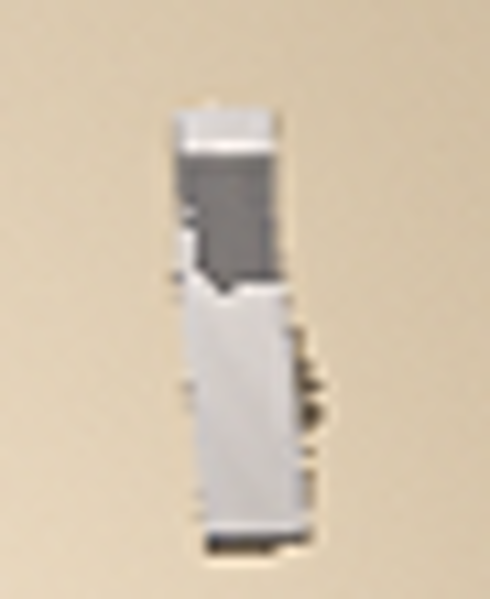

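Run:
```python
from h import *
d=pickle.load(open("d0.pkl","rb"));S=d["scene"];D=d["side"]
f=lambda x,y:(242+x/5.333-.4,210+y/5.333-.4)
P=np.array([plane(S,f(*p),43) for p in((48,60),(280,60),(277,307),(28,307))]);print(P.mean(0))
sd=lambda x,y:(275+(x-390)/4-.4,255+(y-300)/4-.4)
Q=np.array([plane(D,sd(*p),43) for p in((444,352),(722,343),(746,487),(443,496))]);print(Q.mean(0))
w=lambda x,y:(295+x/10.89-.45,160+y/10.89-.45)
H=np.array([plane(D,w(*p),46) for p in((178,107),(275,107),(275,155),(180,155))]);print(H.round(1),H.mean(0))
print("nose",plane(D,w(205,527),4),plane(D,w(308,530),4))
for n,u,z in(("tumbler",(374,322),0),("bowl",(286,328),0),("torch",(470,310),15),("torchtip",(523,304),15),("bar",(415,202),20)):print(n,plane(S,u,z).round(0))
```

```text
[ 563.21928735 -126.90214355   43.        ]
[ 559.02437471 -130.48963479   43.        ]
[[587.5 325.1  46. ]
 [611.3 321.8  46. ]
 [607.9 296.5  46. ]
 [585.  299.7  46. ]] [597.92025526 310.78468824  46.        ]
nose [578.05623779 196.50012504   4.        ] [601.33089113 191.92757171   4.        ]
tumbler [758.  75.   0.]
bowl [ 757. -107.    0.]
torch [756. 277.  15.]
torchtip [751. 396.  15.]
bar [438. 228.  20.]
```

```bash
python3 -m inch '[{"linear":[0.037,-0.030,-0.008],"turn":[0,0,-7],"gripper":0.06},{"linear":[0.074,-0.060,-0.016],"turn":[0,0,-15],"gripper":0.06},{"linear":[0.111,-0.090,-0.024],"turn":[0,0,-22],"gripper":0.06},{"linear":[0.148,-0.120,-0.032],"turn":[0,0,-30],"gripper":0.06},{"linear":[0.185,-0.148,-0.04],"turn":[0,0,-37],"gripper":0.06}]' 30
python3 -m inch '[{"linear":[0.037,-0.030,-0.008],"turn":[0,0,-7],"gripper":0.06},{"linear":[0.074,-0.060,-0.016],"turn":[0,0,-15],"gripper":0.06},{"linear":[0.111,-0.090,-0.024],"turn":[0,0,-22],"gripper":0.06},{"linear":[0.148,-0.120,-0.032],"turn":[0,0,-30],"gripper":0.06},{"linear":[0.185,-0.148,-0.045],"turn":[0,0,-36],"gripper":0.06}]' 
python3 -m inch '[{"linear":[0,0,0],"turn":[0,0,0],"gripper":0.06},{"linear":[0,0,0],"turn":[0,0,0],"gripper":0.06},{"linear":[0,0,0],"turn":[0,0,0],"gripper":0.06},{"linear":[0,0,0],"turn":[0,0,0],"gripper":0.06},{"linear":[0,0,0],"turn":[0,0,0],"gripper":0.06}]'
python3 - <<'E'
from station import *
import pickle,cv2
s=get_state();c=capture("wrist");pickle.dump((s,c),open("w1.pkl","wb"));print(s["qpos"],c["T_tool_cam"])
cv2.imwrite("pics/w1.png",c["color"][:,:,::-1])
E
```

```text
time_s: 0.72
ee_pos: [415.3, 458.9, 164.9]
orientation: [-0.0, 0.484, 0.875, -0.0]
contact_force: [0.1, 0.7, -0.4]
width: 0.641
grasp_force: 0.0
time_s: 1.35
ee_pos: [600.6, 311.1, 120.1]
orientation: [0.0, 0.731, 0.683, 0.0]
contact_force: [0.2, 0.3, -0.3]
width: 0.641
grasp_force: 0.0
time_s: 1.98
ee_pos: [599.0, 313.0, 120.8]
orientation: [-0.0, 0.729, 0.685, 0.0]
contact_force: [0.5, 0.6, 0.6]
width: 0.635
grasp_force: 0.0
[-0.71323157  0.78135283  0.34274181  1.52381802 -0.30997481  0.88996154
 -0.32913862] [[-6.96098912e-04 -9.69418431e-01 -2.45412758e-01  7.06722142e+01]
 [ 9.99999596e-01 -5.35214464e-04 -7.22260189e-04  2.25882808e-01]
 [ 5.68823881e-04 -2.45413162e-01  9.69418411e-01 -1.80317128e+02]
 [ 0.00000000e+00  0.00000000e+00  0.00000000e+00  1.00000000e+00]]
```

View pics/w1.png

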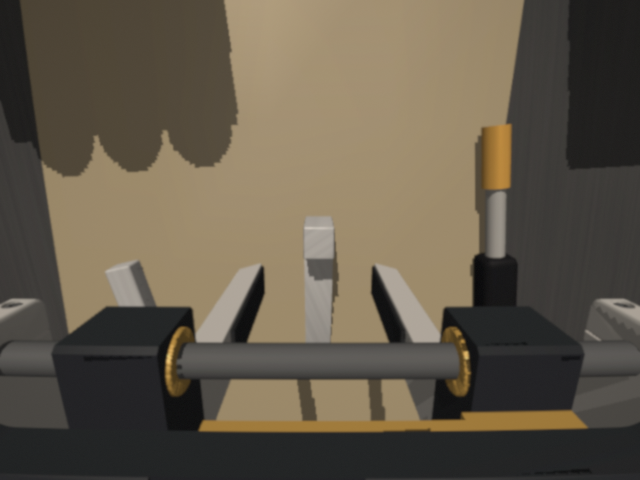

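The wrist view shows the heel's top at about px (306–333, 229–256). It sits midway between the fingers and lines up with them. I'll check the heel's position by casting a ray.

```bash
cat >> h.py <<'E'
from scipy.spatial.transform import Rotation as Ro
def wcam(s,c):
    R=Ro.from_quat(np.roll(s["orientation"],-1)).as_matrix();T=np.eye(4);T[:3,:3]=R;T[:3,3]=s["ee_pos"]
    M=np.linalg.inv(T@c["T_tool_cam"]);return dict(K=c["K"],k1=c["k1"],R=M[:3,:3],t=M[:3,3])
E
python3 - <<'E'
from h import *
s,c=pickle.load(open("w1.pkl","rb"));w=wcam(s,c)
for u in((306,229),(333,229),(333,256),(306,256)):print(plane(w,u,46).round(1))
E
```

```text
[590.9 324.5  46. ]
[611.7 323.1  46. ]
[610.5 301.4  46. ]
[589.4 302.7  46. ]
```

```bash
python3 -m inch '[{"linear":[0.001,0,-0.035],"turn":[0,0,0],"gripper":0.06},{"linear":[0.001,0,-0.07],"turn":[0,0,0],"gripper":0.06},{"linear":[0.001,0,-0.095],"turn":[0,0,0],"gripper":0.06},{"linear":[0.001,0,-0.108],"turn":[0,0,0],"gripper":0.06},{"linear":[0.001,0,-0.108],"turn":[0,0,0],"gripper":0.06}]' 40
python3 -m inch '[{"linear":[0,0,0],"turn":[0,0,0],"gripper":0.06},{"linear":[0,0,0],"turn":[0,0,0],"gripper":0.01},{"linear":[0,0,0],"turn":[0,0,0],"gripper":0.01},{"linear":[0,0,0],"turn":[0,0,0],"gripper":0.01},{"linear":[0,0,0],"turn":[0,0,0],"gripper":0.01}]' 40
python3 -m inch '[{"linear":[0,0,0],"turn":[0,0,0],"gripper":0.01},{"linear":[0,0,0],"turn":[0,0,0],"gripper":0.01},{"linear":[0,0,0],"turn":[0,0,0],"gripper":0.01},{"linear":[0,0,0],"turn":[0,0,0],"gripper":0.01},{"linear":[0,0,0],"turn":[0,0,0],"gripper":0.01}]' 40
```

```text
time_s: 2.65
ee_pos: [600.1, 312.0, 11.9]
orientation: [-0.0, 0.729, 0.684, -0.001]
contact_force: [-0.5, 0.2, 0.1]
width: 0.637
grasp_force: 0.0
time_s: 3.28
ee_pos: [600.2, 312.2, 12.6]
orientation: [-0.0, 0.729, 0.684, -0.0]
contact_force: [-2.1, 0.7, 4.5]
width: 0.252
grasp_force: 40.3
time_s: 3.9
ee_pos: [600.2, 312.3, 12.6]
orientation: [-0.0, 0.729, 0.684, -0.0]
contact_force: [-3.0, -0.4, 4.0]
width: 0.256
grasp_force: 40.0
```

```bash
python3 -m inch '[{"linear":[-0.0015,-0.015,0.002],"turn":[0,0,-1],"gripper":0.01},{"linear":[-0.0045,-0.045,0.002],"turn":[0,0,-1],"gripper":0.01},{"linear":[-0.008,-0.080,0.002],"turn":[0,0,-1],"gripper":0.01},{"linear":[-0.011,-0.115,0.002],"turn":[0,0,-1],"gripper":0.01},{"linear":[-0.013,-0.140,0.002],"turn":[0,0,-1],"gripper":0.01}]' 40
python3 -m inch '[{"linear":[-0.003,-0.030,0],"turn":[0,0,0],"gripper":0.01},{"linear":[-0.006,-0.06,0],"turn":[0,0,0],"gripper":0.01},{"linear":[-0.009,-0.09,0],"turn":[0,0,0],"gripper":0.01},{"linear":[-0.012,-0.118,0],"turn":[0,0,0],"gripper":0.01},{"linear":[-0.012,-0.118,0],"turn":[0,0,0],"gripper":0.01}]' 40
python3 - <<'E'
from station import *
import pickle,cv2
s=get_state();print(s["ee_pos"],s["contact_force"])
d={n:capture(n) for n in("scene","side")};pickle.dump((s,d),open("d1.pkl","wb"))
a=cv2.resize(d["scene"]["color"][205:285,240:360,::-1],(600,300) if 0 else (600,400),interpolation=cv2.INTER_CUBIC)
b=cv2.resize(d["side"]["color"][215:325,275:375,::-1],(545,600),interpolation=cv2.INTER_CUBIC)
cv2.imwrite("pics/s1.png",a);cv2.imwrite("pics/d1.png",b)
E
```

```text
time_s: 4.53
ee_pos: [587.1, 168.1, 14.1]
orientation: [0.001, 0.736, 0.676, -0.001]
contact_force: [0.5, 0.4, -1.8]
width: 0.255
grasp_force: 40.0
time_s: 5.15
ee_pos: [574.8, 49.1, 14.3]
orientation: [0.001, 0.738, 0.675, -0.001]
contact_force: [0.1, 1.3, -1.7]
width: 0.252
grasp_force: 40.0
[574.78727943  49.0968337   14.33053073] [ 0.10837591  1.3310381  -1.67207483]
```

View pics/s1.png

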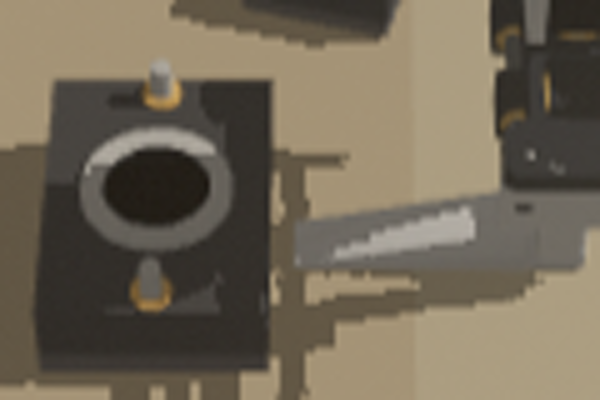

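View pics/d1.png

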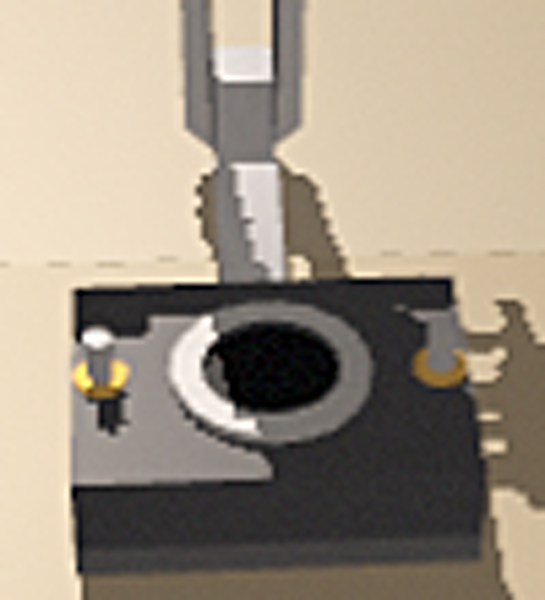

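The scene crop shows the nose at px (296,222–266), just right of the mould's mouth side at about x=271. The side crop shows it centred between the pins. I'll work out the offsets in the mould's frame.

Run:
```python
from h import *
s,d=pickle.load(open("d1.pkl","rb"));S=d["scene"];D=d["side"]
g=lambda x,y:(240+x/5-.4,205+y/5-.4)
a,b=plane(S,g(296,222),5.7),plane(S,g(297,262),5.7);n=(a+b)/2;print(a,b,n)
e=np.array([-.081,-.9967]);C=np.array([560.5,-128.5]);l=np.array([.9967,-.081])
print("nose in mould x,lat (scene):",(n[:2]-C)@e,(n[:2]-C)@l)
t=s["ee_pos"][:2];print("by tool",(t+118*e-C)@e,(t-C)@l)
k=lambda x,y:(275+x/5.45-.4,215+y/5.45-.4)
for p,q in(((219,280),(287,280)),):
  m=(plane(D,k(*p),7)+plane(D,k(*q),7))/2;print(m,(m[:2]-C)@l)
```

```text
[553.37580338 -65.21562869   5.7       ] [576.88608448 -66.59927908   5.7       ] [565.13094393 -65.90745389   5.7       ]
nose in mould x,lat (scene): -62.761097169530785 -0.45433442073766706
by tool -60.17135076119564 -0.14521212088633376
[565.71359417 -35.59940031   7.        ] -2.328559261791941
```

```bash
python3 -m inch '[{"linear":[0,0,-0.0015],"turn":[0,0,0],"gripper":0.01},{"linear":[-0.001,-0.010,-0.0015],"turn":[0,0,0],"gripper":0.01},{"linear":[-0.002,-0.020,-0.0015],"turn":[0,0,0],"gripper":0.01},{"linear":[-0.0025,-0.028,-0.0015],"turn":[0,0,0],"gripper":0.01},{"linear":[-0.003,-0.036,-0.0015],"turn":[0,0,0],"gripper":0.01}]' 40
python3 -m inch '[{"linear":[0,0,0],"turn":[0,0,0],"gripper":0.01},{"linear":[0,0,0],"turn":[0,0,0],"gripper":0.01},{"linear":[0,0,0],"turn":[0,0,0],"gripper":0.01},{"linear":[0,0,0],"turn":[0,0,0],"gripper":0.01},{"linear":[0,0,0],"turn":[0,0,0],"gripper":0.01}]' 40
```

```text
time_s: 5.88
ee_pos: [572.4, 17.2, 13.0]
orientation: [0.0, 0.736, 0.677, -0.0]
contact_force: [0.0, -0.4, -2.0]
width: 0.251
grasp_force: 40.0
time_s: 6.5
ee_pos: [572.4, 18.4, 13.0]
orientation: [-0.0, 0.735, 0.678, 0.0]
contact_force: [-0.4, -0.1, -2.2]
width: 0.253
grasp_force: 40.0
```

```bash
python3 -m inch '[{"linear":[0,-0.003,-0.0005],"turn":[0,0,0],"gripper":0.01},{"linear":[-0.0005,-0.006,-0.0005],"turn":[0,0,0],"gripper":0.01},{"linear":[-0.001,-0.009,-0.0005],"turn":[0,0,0],"gripper":0.01},{"linear":[-0.001,-0.012,-0.0005],"turn":[0,0,0],"gripper":0.01},{"linear":[-0.001,-0.012,-0.0005],"turn":[0,0,0],"gripper":0.01}]' 40
python3 -m inch '[{"linear":[0,-0.001,0],"turn":[0,0,0],"gripper":0.01},{"linear":[0,-0.002,0],"turn":[0,0,0],"gripper":0.01},{"linear":[0,-0.003,0],"turn":[0,0,0],"gripper":0.01},{"linear":[0,-0.004,0],"turn":[0,0,0],"gripper":0.01},{"linear":[0,-0.004,0],"turn":[0,0,0],"gripper":0.01}]' 40
```

```text
time_s: 7.12
ee_pos: [571.5, 5.4, 12.6]
orientation: [0.0, 0.736, 0.677, -0.0]
contact_force: [-0.4, -0.4, -0.2]
width: 0.254
grasp_force: 40.0
time_s: 7.75
ee_pos: [571.6, 2.1, 12.5]
orientation: [0.0, 0.735, 0.678, 0.0]
contact_force: [0.1, 1.8, -0.3]
width: 0.253
grasp_force: 40.0
```

```bash
python3 -m inch '[{"linear":[0,-0.001,0],"turn":[0,0,0],"gripper":0.01},{"linear":[0,-0.002,0],"turn":[0,0,0],"gripper":0.01},{"linear":[0,-0.003,0],"turn":[0,0,0],"gripper":0.01},{"linear":[0,-0.004,0],"turn":[0,0,0],"gripper":0.01},{"linear":[0,-0.004,0],"turn":[0,0,0],"gripper":0.01}]' 40
python3 -m inch '[{"linear":[0,-0.001,0],"turn":[0,0,0],"gripper":0.01},{"linear":[-0.0005,-0.002,0],"turn":[0,0,0],"gripper":0.01},{"linear":[-0.0005,-0.003,0],"turn":[0,0,0],"gripper":0.01},{"linear":[-0.0005,-0.004,0],"turn":[0,0,0],"gripper":0.01},{"linear":[-0.0005,-0.004,0],"turn":[0,0,0],"gripper":0.01}]' 40
```

```text
time_s: 8.38
ee_pos: [571.5, 1.2, 12.6]
orientation: [-0.001, 0.735, 0.678, 0.001]
contact_force: [0.2, 8.4, 2.9]
width: 0.253
grasp_force: 40.0
time_s: 9.0
ee_pos: [571.4, 1.1, 12.9]
orientation: [-0.003, 0.734, 0.679, 0.003]
contact_force: [0.4, 14.7, 6.6]
width: 0.251
grasp_force: 40.0
```

```bash
python3 -m inch '[{"linear":[0,-0.0005,0],"turn":[0,0,0],"gripper":0.01},{"linear":[0,-0.001,0],"turn":[0,0,0],"gripper":0.01},{"linear":[0,-0.0015,0],"turn":[0,0,0],"gripper":0.01},{"linear":[0,-0.002,0],"turn":[0,0,0],"gripper":0.01},{"linear":[0,-0.002,0],"turn":[0,0,0],"gripper":0.01}]' 50
python3 -m inch '[{"linear":[0,-0.0005,0],"turn":[0,0,0],"gripper":0.01},{"linear":[0,-0.001,0],"turn":[0,0,0],"gripper":0.01},{"linear":[0,-0.0015,0],"turn":[0,0,0],"gripper":0.01},{"linear":[0,-0.002,0],"turn":[0,0,0],"gripper":0.01},{"linear":[0,-0.002,0],"turn":[0,0,0],"gripper":0.01}]' 50
```

```text
time_s: 9.62
ee_pos: [571.4, 0.9, 13.1]
orientation: [-0.003, 0.734, 0.68, 0.003]
contact_force: [-0.1, 18.1, 5.9]
width: 0.252
grasp_force: 50.0
time_s: 10.25
ee_pos: [571.4, -1.2, 13.1]
orientation: [-0.003, 0.734, 0.68, 0.003]
contact_force: [-0.7, 17.4, 7.4]
width: 0.256
grasp_force: 50.0
```

```bash
for i in 1; do python3 -m inch '[{"linear":[0,-0.001,0],"turn":[0,0,0],"gripper":0.01},{"linear":[0,-0.002,0],"turn":[0,0,0],"gripper":0.01},{"linear":[0,-0.003,0],"turn":[0,0,0],"gripper":0.01},{"linear":[0,-0.004,0],"turn":[0,0,0],"gripper":0.01},{"linear":[0,-0.005,0],"turn":[0,0,0],"gripper":0.01}]' 50; done
python3 -m inch '[{"linear":[0,-0.001,0],"turn":[0,0,0],"gripper":0.01},{"linear":[0,-0.002,0],"turn":[0,0,0],"gripper":0.01},{"linear":[-0.0005,-0.003,0],"turn":[0,0,0],"gripper":0.01},{"linear":[-0.0005,-0.004,0],"turn":[0,0,0],"gripper":0.01},{"linear":[-0.0005,-0.005,0],"turn":[0,0,0],"gripper":0.01}]' 50
python3 - <<'E'
from station import *
import pickle
s=get_state();d={n:capture(n) for n in("scene","side")};pickle.dump((s,d),open("d2.pkl","wb"))
E
```

```text
time_s: 10.88
ee_pos: [571.7, -6.3, 13.0]
orientation: [-0.003, 0.733, 0.68, 0.003]
contact_force: [0.6, 18.0, 5.9]
width: 0.258
grasp_force: 50.0
time_s: 11.5
ee_pos: [571.5, -11.7, 13.0]
orientation: [-0.003, 0.733, 0.68, 0.003]
contact_force: [0.7, 17.0, 5.6]
width: 0.252
grasp_force: 50.0
```

```bash
python3 -m inch '[{"linear":[0,-0.0015,0],"turn":[0,0,0],"gripper":0.01},{"linear":[0,-0.003,0],"turn":[0,0,0],"gripper":0.01},{"linear":[-0.0005,-0.0045,0],"turn":[0,0,0],"gripper":0.01},{"linear":[-0.0005,-0.0065,0],"turn":[0,0,0],"gripper":0.01},{"linear":[-0.0005,-0.0065,0],"turn":[0,0,0],"gripper":0.01}]' 50
python3 -m inch '[{"linear":[0,0,0],"turn":[0,0,0],"gripper":0.01},{"linear":[0,0,0],"turn":[0,0,0],"gripper":0.01},{"linear":[0,0,0],"turn":[0,0,0],"gripper":0.01},{"linear":[0,0,0],"turn":[0,0,0],"gripper":0.01},{"linear":[0,0,0],"turn":[0,0,0],"gripper":0.01}]' 50
python3 - <<'E'
from station import *
from h import *
s=get_state();d={n:capture(n) for n in("scene","side")};pickle.dump((s,d),open("d3.pkl","wb"))
print(s["ee_pos"],s["contact_force"],s["qvel"].round(4))
s0,d0=pickle.load(open("d1.pkl","rb"))
def f(x):return cv2.resize(x["side"]["color"][250:330,275:375,::-1],(400,600),interpolation=cv2.INTER_CUBIC)
cv2.imwrite("pics/cmp.png",np.hstack([f(d0),f(d)]))
# vertical shift of the upper half's front-left bright patches: phase correlation on the ring/pin-free front edge
a,b=[cv2.cvtColor(x["side"]["color"],cv2.COLOR_RGB2GRAY).astype(float) for x in(d0,d)]
e=lambda g,c:(250+np.argmax(-np.diff(g[300:330,c:c+6].mean(1))))
for c in(295,310,325,340):
    print(c,a[298:326,c:c+8].mean(1).astype(int),b[298:326,c:c+8].mean(1).astype(int))
E
```

```text
time_s: 12.22
ee_pos: [571.1, -18.8, 12.9]
orientation: [-0.003, 0.734, 0.68, 0.003]
contact_force: [1.4, 15.8, 4.3]
width: 0.252
grasp_force: 50.0
time_s: 12.85
ee_pos: [571.1, -18.8, 12.9]
orientation: [-0.003, 0.734, 0.68, 0.003]
contact_force: [1.0, 16.2, 5.9]
width: 0.25
grasp_force: 50.0
[571.05815722 -18.84151094  12.93255332] [ 1.02760961 16.19185506  5.90248168] [-0.0002  0.0019 -0.0014  0.0003 -0.0007  0.0017  0.0005]
295 [150 149 149 152 153 125  31  43  45  45  45  46  45  46  46  46  45  54
  67  64  62  65  85 105 102 101 102 101] [ 86 147 157 116  33  44  47  45  47  45  46  46  46  45  45  52  65  62
  65  64  64  64  87 106 103 101 102 101]
310 [141 141 141 145 142  50  40  45  45  45  45  46  46  46  44  45  48  59
  65  64  61  75 100 102 101 101 102 101] [116 119 118  51  43  45  46  46  47  45  46  46  45  45  49  60  64  64
  64  64  61  76 102 104 102 102 102 102]
325 [ 43  42  44  43  43  46  46  47  45  45  46  46  44  46  45  45  55  66
  63  63  66  89 104 101 102 101 102 101] [ 45  44  45  45  46  45  46  46  46  46  46  46  47  44  54  64  64  63
  65  63  67  89 106 102 102 102 102 101]
340 [ 44  44  44  44  45  46  46  45  48  45  45  45  47  45  45  49  64  64
  64  60  78 104 102 102 101 101 101 101] [ 43  43  46  45  46  47  46  46  46  46  46  45  45  50  62  64  65  64
  64  62  79 105 104 102 102 102 102 102]
```

View pics/cmp.png

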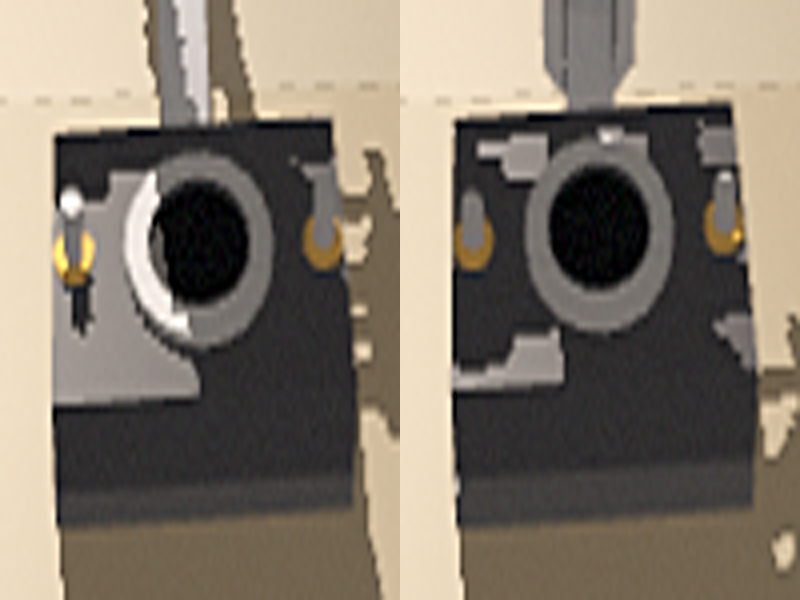

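The comparison shows the upper half's lower edge about 2 px higher while the lower half hasn't moved. That is roughly 4.7 mm of lift, which agrees with the 5 mm expected from the wedge's travel. The arm is steady and the grip is 50 N, so I'm handing in.

```bash
python3 -c "
from station import *
print(finish_job())"
```

```text
the job is handed in; nothing more can be done
None
```

I've handed the job in, with no verdict returned: the wedge is in the slot and still gripped at 50 N, and the mould's upper half is resting on it, raised about 5 mm as estimated from the wedge's travel and the side camera.

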